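# Heft the sample cases and park the loaded pot

## Task

Three identical shut cases each hold a sealed sample pot, but only one pot has a tungsten sample in it: heft the shut cases to find the heavy one. Open only that case, lift its pot out by the knob and hang it upright in the parking fork, neck in the slot and flange resting on the prongs behind the stop lip. Keep cases and pots upright throughout and leave all three cases standing on the table, the two light ones shut with their pots inside.

Things in the scene. Friction and masses are not known exactly. Their poses are not given: they have to be found in the camera images.
- case_a: one of three identical shut grey cases, 112 (x) x 66 (y) x 73 mm high; origin: centre of underside; -x: front, with the pull. Body 0-51 mm, lid 51-73 mm high; grip it across its plain 66 mm sides, below the lid. A foam pocket holds pot_a upright on the case's axis, undersides 3 mm apart. Whole weight 0.42-0.46 kg if light, 0.67-0.76 kg if loaded; which one is loaded changes, whatever its name
- lid_a (a joint): lid hinge of case_a, rad: 0 shut, grows as the lid's front rises, stop at 1.92. Not locked, nearly no friction, lid 0.06 kg. Let go short of about 1.5 it drops shut, past that it falls back and rests open on its stop
- hinge_a (a point): middle of the hinge line of case_a: 56 mm behind the case's origin (its +x), 51 mm above its underside; the hinge axis is the case's y
- pull_a (a point): on the pull of the lid of case_a: a solid tongue 22 mm wide (case y), 12 mm thick, sticking out 26 mm from the lid's front. This point: mid width and thickness, 14 mm in front of the lid; when shut 60 mm above the case's underside, 126 mm ahead of and 9 mm above the hinge line. Pinched across its width by the fingertips, it turns between them as the lid swings
- case_b: one of three identical shut grey cases, 112 (x) x 66 (y) x 73 mm high; origin: centre of underside; -x: front, with the pull. Body 0-51 mm, lid 51-73 mm high; grip it across its plain 66 mm sides, below the lid. A foam pocket holds pot_b upright on the case's axis, undersides 3 mm apart. Whole weight 0.42-0.46 kg if light, 0.67-0.76 kg if loaded; which one is loaded changes, whatever its name
- lid_b (a joint): lid hinge of case_b, rad: 0 shut, grows as the lid's front rises, stop at 1.92. Not locked, nearly no friction, lid 0.06 kg. Let go short of about 1.5 it drops shut, past that it falls back and rests open on its stop
- hinge_b (a point): middle of the hinge line of case_b: 56 mm behind the case's origin (its +x), 51 mm above its underside; the hinge axis is the case's y
- pull_b (a point): on the pull of the lid of case_b: a solid tongue 22 mm wide (case y), 12 mm thick, sticking out 26 mm from the lid's front. This point: mid width and thickness, 14 mm in front of the lid; when shut 60 mm above the case's underside, 126 mm ahead of and 9 mm above the hinge line. Pinched across its width by the fingertips, it turns between them as the lid swings
- case_c: one of three identical shut grey cases, 112 (x) x 66 (y) x 73 mm high; origin: centre of underside; -x: front, with the pull. Body 0-51 mm, lid 51-73 mm high; grip it across its plain 66 mm sides, below the lid. A foam pocket holds pot_c upright on the case's axis, undersides 3 mm apart. Whole weight 0.42-0.46 kg if light, 0.67-0.76 kg if loaded; which one is loaded changes, whatever its name
- lid_c (a joint): lid hinge of case_c, rad: 0 shut, grows as the lid's front rises, stop at 1.92. Not locked, nearly no friction, lid 0.06 kg. Let go short of about 1.5 it drops shut, past that it falls back and rests open on its stop
- hinge_c (a point): middle of the hinge line of case_c: 56 mm behind the case's origin (its +x), 51 mm above its underside; the hinge axis is the case's y
- pull_c (a point): on the pull of the lid of case_c: a solid tongue 22 mm wide (case y), 12 mm thick, sticking out 26 mm from the lid's front. This point: mid width and thickness, 14 mm in front of the lid; when shut 60 mm above the case's underside, 126 mm ahead of and 9 mm above the hinge line. Pinched across its width by the fingertips, it turns between them as the lid swings
- pot_a: sealed metal pot in case_a, hidden until the lid is up; all three look alike. Origin: centre of underside; z: its axis. From below: body 40 mm dia, 0-30 mm; neck 14 mm dia, 30-42; flange 32 mm dia, 42-46; dark grip knob 22 mm dia, 46-64 (top). Empty 0.14 kg; loaded, with a loose tungsten sample inside, 0.38-0.45 kg. With the lid open, the knob stands above the case's rim
- pot_b: sealed metal pot in case_b, hidden until the lid is up; all three look alike. Origin: centre of underside; z: its axis. From below: body 40 mm dia, 0-30 mm; neck 14 mm dia, 30-42; flange 32 mm dia, 42-46; dark grip knob 22 mm dia, 46-64 (top). Empty 0.14 kg; loaded, with a loose tungsten sample inside, 0.38-0.45 kg. With the lid open, the knob stands above the case's rim
- pot_c: sealed metal pot in case_c, hidden until the lid is up; all three look alike. Origin: centre of underside; z: its axis. From below: body 40 mm dia, 0-30 mm; neck 14 mm dia, 30-42; flange 32 mm dia, 42-46; dark grip knob 22 mm dia, 46-64 (top). Empty 0.14 kg; loaded, with a loose tungsten sample inside, 0.38-0.45 kg. With the lid open, the knob stands above the case's rim
- fork: parking fork, fixed: dark base plate 110 x 84 x 10 mm, a post at the back (its +x) and a level two-pronged steel fork, open to its -x. Origin: at table height under the seat. Slot 20 mm wide, prongs 4 mm thick, tops 80 mm above the table; flared mouth 45 mm in front of the seat; 2 mm high stop lip on each prong 20-24 mm in front of the seat. Nothing on it above 90 mm
- fork_seat (a point): the seat: slot axis at the height of the prongs' tops, 80 mm above the table, axes as the fork's. A hung pot has its neck in the slot (about 3 mm play each way) and its flange on the prongs, behind the lip: its origin is 42 mm below this point
Things that resemble listed ones, but are neither listed nor needed, are in the scene too. Leave any brown look-alike of the fork alone.

How it is judged (in metres and radians):
On the way, in this order (a step that is already met when the one before it is completed fails the run):
1. a shut case is lifted clear of the table to feel its weight (((height (world z) of case_a above 0.01 m and value of joint lid_a below 0.15 rad) or (height (world z) of case_b above 0.01 m and value of joint lid_b below 0.15 rad) or (height (world z) of case_c above 0.01 m and value of joint lid_c below 0.15 rad))), for 0.2 s.
2. one case stands open on the table with its pot in it (((value of joint lid_a above 1.4 rad and height (world z) of case_a below 0.012 m and distance between pot_a and case_a below 0.02 m) or (value of joint lid_b above 1.4 rad and height (world z) of case_b below 0.012 m and distance between pot_b and case_b below 0.02 m) or (value of joint lid_c above 1.4 rad and height (world z) of case_c below 0.012 m and distance between pot_c and case_c below 0.02 m))), for 0.1 s.
3. the pot is lifted right out of the open case (((z of pot_a in the frame of case_a above 0.055 m and value of joint lid_a above 1.2 rad) or (z of pot_b in the frame of case_b above 0.055 m and value of joint lid_b above 1.2 rad) or (z of pot_c in the frame of case_c above 0.055 m and value of joint lid_c above 1.2 rad))), for 0.1 s.
At the end, for the whole second after the job is handed in: The loaded pot hangs at rest in the fork (within 8 mm of the seat from above, origin 39 to 46 mm below it, upright within 0.1 rad, over 2.5 N on the fork). All cases stand upright (0.1 rad) on the table at rest; the other two are shut (lid under 0.08 rad) with their pots in (((horizontal distance between pot_a and fork_seat below 0.008 m and z of pot_a in the frame of fork_seat between -0.046 and -0.039 m and angle between each of pot_a, case_a, case_b, case_c's own z axis and vertical below 0.1 rad and contact force between pot_a and fork above 2.5 N and linear speed of each of pot_a, case_a, case_b, case_c below 0.02 m/s and height (world z) of each of case_a, case_b, case_c below 0.012 m and value of joint each of lid_b, lid_c below 0.08 rad and distance between pot_b and case_b below 0.015 m and distance between pot_c and case_c below 0.015 m) or (horizontal distance between pot_b and fork_seat below 0.008 m and z of pot_b in the frame of fork_seat between -0.046 and -0.039 m and angle between each of pot_b, case_a, case_b, case_c's own z axis and vertical below 0.1 rad and contact force between pot_b and fork above 2.5 N and linear speed of each of pot_b, case_a, case_b, case_c below 0.02 m/s and height (world z) of each of case_a, case_b, case_c below 0.012 m and value of joint each of lid_a, lid_c below 0.08 rad and distance between pot_a and case_a below 0.015 m and distance between pot_c and case_c below 0.015 m) or (horizontal distance between pot_c and fork_seat below 0.008 m and z of pot_c in the frame of fork_seat between -0.046 and -0.039 m and angle between each of pot_c, case_a, case_b, case_c's own z axis and vertical below 0.1 rad and contact force between pot_c and fork above 2.5 N and linear speed of each of pot_c, case_a, case_b, case_c below 0.02 m/s and height (world z) of each of case_a, case_b, case_c below 0.012 m and value of joint each of lid_a, lid_b below 0.08 rad and distance between pot_a and case_a below 0.015 m and distance between pot_b and case_b below 0.015 m))); the robot touches nothing.
It fails at once if a case with an empty (light) pot in it is opened ((value of joint lid_a above 0.4 rad and distance between pot_a and case_a below 0.01 m and linear speed of each of pot_a, case_a below 0.0005 m/s and angular speed of pot_a below 0.01 rad/s and velocity of joint lid_a between -0.02 and 0.02 rad/s and contact force between pot_a and case_a between 1.1 and 1.8 N and contact force between pot_a and the fingers below 0.05 N) or (value of joint lid_b above 0.4 rad and distance between pot_b and case_b below 0.01 m and linear speed of each of pot_b, case_b below 0.0005 m/s and angular speed of pot_b below 0.01 rad/s and velocity of joint lid_b between -0.02 and 0.02 rad/s and contact force between pot_b and case_b between 1.1 and 1.8 N and contact force between pot_b and the fingers below 0.05 N) or (value of joint lid_c above 0.4 rad and distance between pot_c and case_c below 0.01 m and linear speed of each of pot_c, case_c below 0.0005 m/s and angular speed of pot_c below 0.01 rad/s and velocity of joint lid_c between -0.02 and 0.02 rad/s and contact force between pot_c and case_c between 1.1 and 1.8 N and contact force between pot_c and the fingers below 0.05 N)).
It fails at once if a case is tipped by more than about 45 degrees (angle between any of case_a, case_b, case_c's own z axis and vertical above 0.8 rad).
It fails at once if a pot is tipped by more than about 45 degrees (angle between any of pot_a, pot_b, pot_c's own z axis and vertical above 0.8 rad).
It also fails if it takes over 72 s, if anything falls off the work surface, if the arm or the gripper's body presses on something with over 40 N, if the wrist force passes 120 N, or if a joint passes its speed limit or range.

## Robot

A 7-joint arm with a two-finger parallel gripper is mounted at the origin on a cart in front of the work surface, level with it; the furniture and walls round the work are solid. World frame = base frame: x ahead of the robot, y to its left, z up, the work surface at z = 0. Lengths are in mm, angles in rad, forces in N, time in s.
With the tool pointing down it reaches from about 425 to 925 mm from the base axis. Payload 6.8 kg.
Tool frame: the origin (TCP) lies midway between the tips of the shut fingers; the grasp point (between the pads) lies 19 mm behind it; z points along the fingers, y is the line along which they close (so a half turn about z gives the same grasp; the last joint's range is limited). The gripper opens to 88 mm and grips with 3 to 60 N. Pads are 20 mm wide; open, the fingers measure 115 mm over their backs; the gripper's body (75 mm by 178 mm) begins 61 mm behind the grasp point.
Start: joints at [1.124, 0.477, 0.022, 1.555, -0.011, 1.109, -0.083], TCP at [224.35, -636.643, 222.664] pointing down, gripper open.
Joint ranges: [-2.96, 2.96], [-0.34, 2.1], [-1.41, 1.46], [0.24, 2.44], [-1.37, 4.51], [0.17, 1.92], [-2.96, 2.96]. Speed limits (rad/s): [2.39, 2.39, 3.14, 3.14, 3.14, 3.14, 3.14].

## Interface

Orientations are given as a unit quaternion [w, x, y, z].
In Python, from workcell import ctrl, hand, planner, cams, workorder, read_time_s, read_qpos, read_qvel, read_joint_torque, read_tcp_pos, read_eef_rot, read_contact_force, read_ft_torque, read_opening, read_grasp_force gives the robot as it stands. Calls block until the motion is done:
- ctrl.goto(position, orientation): joint-space move of the TCP to a pose.
- ctrl.servo_line(position, v=150, attitude=None): straight line of the TCP; attitude=None keeps the orientation; v is the mean speed in mm/s.
- ctrl.set_joints(angles): joint-space move.
- hand.move_gripper(opening): opening from 0.0 (shut) to 1.0 (fully open); the grip force is fixed at half the most; returns when the fingers have stopped.
- ctrl.wait(seconds).
- planner.ik(position, orientation): joint angles nearest the present ones, or None.
- cams.grab_frame(name): name is "scene" or "top" or "wrist"; returns the picture (420x560x3 uint8, red, green, blue); there is no depth.
- cams.camera_params(name): a dict with "K" (3x3 intrinsics, pixels), "R" (3x3) and "t" (3): a world point X has camera coordinates R X + t. Camera axes: x right, y down, z forward; pixel columns grow to the right and rows downward; lengths in mm; the calibration is good to about 2 mm. A picture is of the moment at which its call begins: read the wrist's pose just before it. camera_params takes no time and is no camera call; for the wrist camera it gives the pose at the moment of the call.
A pose or a line that the arm cannot do raises ctrl.Unreachable and nothing moves.
- workorder.sign_off(): hands the job in; it is judged then, once.
Readings, each from a call of its own:
- read_time_s(): time.
- read_qpos(): joint angles.
- read_qvel(): joint speeds.
- read_joint_torque(): joint torques, N m.
- read_tcp_pos(): TCP position.
- read_eef_rot(): TCP orientation.
- read_contact_force(): force on the tool from outside, world axes, zero at the start.
- read_ft_torque(): the same for the moment, N m.
- read_opening(): opening from 0.0 (shut) to 1.0 (fully open).
- read_grasp_force(): force on a finger pad.
Only numpy, scipy, OpenCV 4.12 (cv2) and the standard library are available. Lean on these libraries where they do the work, as an engineer would, in place of code of your own. Each camera call takes 0.05 s, during which the arm holds its last target. There are 200 camera calls.

## Working session

There is one attempt and no reset: what is moved stays moved. The work goes in short steps, each a Python script; the robot and the scene stay as the last script left them, time stands still between calls to the robot, and variables do not carry over. Pictures are saved under pics/ and viewed, at most 11 in all, crops included, and the job is handed in when it is done.

```bash
mkdir -p pics; python3 - <<'E'
from workcell import *
import cv2,numpy as np
for n in ["top","scene"]:
    im=cams.grab_frame(n); cv2.imwrite(f"pics/{n}0.png",cv2.resize(im[:,:,::-1],(800,600),interpolation=cv2.INTER_CUBIC))
    p=cams.camera_params(n); print(n,np.round(p["K"],1).tolist(),np.round(p["R"],3).tolist(),np.round(p["t"],0).tolist())
print(read_eef_rot(),read_time_s(),read_opening())
E
```

```text
top [[396.3, 0.0, 280.6], [0.0, 396.3, 208.8], [0.0, 0.0, 1.0]] [[-0.002, -1.0, 0.01], [-0.995, 0.001, -0.104], [0.104, -0.01, -0.995]] [-24.0, 474.0, 862.0]
scene [[433.5, 0.0, 280.6], [0.0, 433.5, 214.4], [0.0, 0.0, 1.0]] [[-0.863, -0.506, -0.003], [-0.393, 0.674, -0.626], [0.318, -0.539, -0.78]] [411.0, 246.0, 1011.0]
[-7.98789677e-04  9.85680966e-01  1.68618972e-01 -1.95471285e-04] 0.1 0.9962621247681921
```

View pics/top0.png

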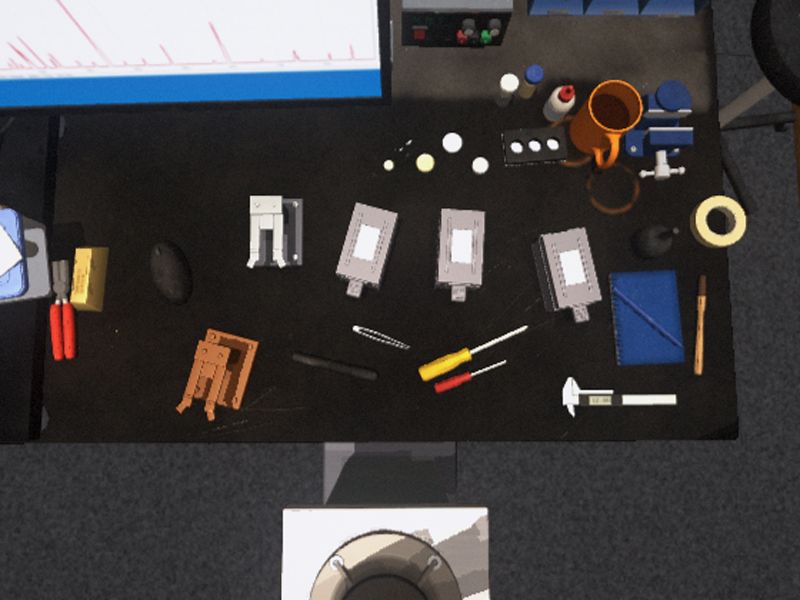

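View pics/scene0.png

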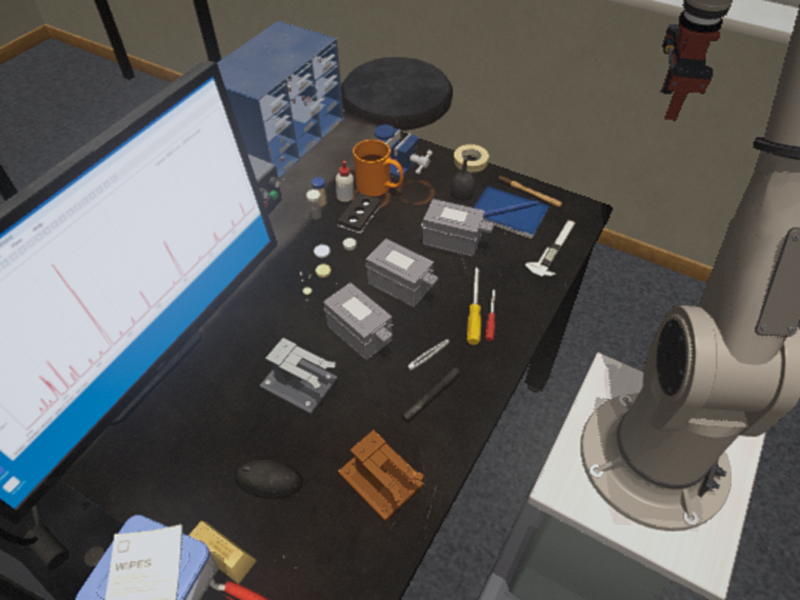

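The top view shows three cases, with lid centres at about (368,243), (462,247) and (570,268). The steel fork is at (272,232), its slot opening downward towards -x, and the brown decoy is at (215,370). I'll enlarge this area next.

```bash
python3 - <<'E'
from workcell import *
import cv2,numpy as np
im=cams.grab_frame("top"); cv2.imwrite("pics/top1.png",cv2.resize(im[130:234,165:431,::-1],None,fx=3,fy=3,interpolation=cv2.INTER_CUBIC))
E
```

```text
(no output)
```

View pics/top1.png

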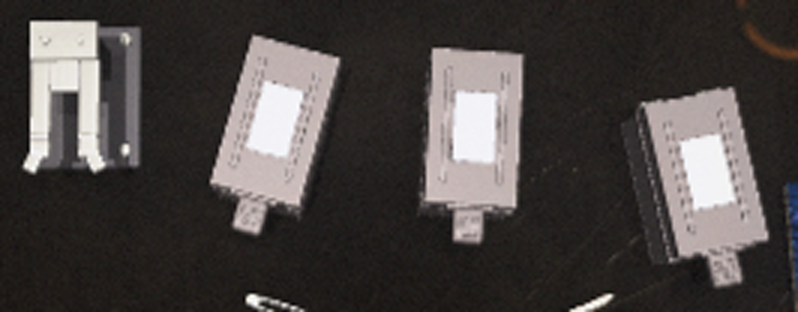

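The lid-top corners are readable in the crop. Left case: (254,37), (340,58), (298,205), (212,184). Middle: (433,48), (523,53), (517,207), (426,202). Right: (641,102), (734,88), (767,240), (676,255). The fork's mouth tips are at about (31,169) and (97,169).

```bash
cat > h.py <<'E'
from workcell import *
import cv2,numpy as np
from scipy.spatial.transform import Rotation as Ro
def px2w(uv,z,p):
    K,R,t=map(np.array,(p["K"],p["R"],p["t"])); c=-R.T@t
    d=R.T@np.linalg.inv(K)@np.array([uv[0],uv[1],1.]); return c+d*(z-c[2])/d[2]
def proj(X,p):
    x=np.array(p["K"])@(np.array(p["R"])@np.array(X,float)+p["t"]); return x[:2]/x[2]
def q(a,tilt=0):
    """tool down, tool y (closing line) at angle a+90deg (case yaw a); tilt about tool y"""
    r=(Ro.from_euler('z',a)*Ro.from_euler('x',np.pi)*Ro.from_euler('y',tilt)).as_quat(); return [r[3],r[0],r[1],r[2]]
def snap(n,f):
    p=cams.camera_params(n); im=cams.grab_frame(n); np.save(f"pics/{f}.npy",im)
    cv2.imwrite(f"pics/{f}.png",im[:,:,::-1]); return im,p
E
python3 - <<'E'
from h import *
p=cams.camera_params("top")
W=lambda u,v,z:px2w((165+(u+.5)/3-.5,130+(v+.5)/3-.5),z,p)
for C in [[(254,37),(340,58),(298,205),(212,184)],[(433,48),(523,53),(517,207),(426,202)],[(641,102),(734,88),(767,240),(676,255)]]:
    P=np.array([W(*c,73) for c in C]); a=(P[0]+P[1]-P[2]-P[3])/2; b=(P[0]+P[3]-P[1]-P[2])/2
    print(P.mean(0).round(1),np.linalg.norm(a).round(1),np.linalg.norm(b).round(1),np.arctan2(a[1],a[0]).round(3),np.arctan2(-b[0],b[1]).round(3))
for u,v in [(31,169),(97,169),(64,22),(50,90),(78,90),(30,22),(98,22)]: print(W(u,v,80).round(1))
for u,v in [(140,28),(140,166)]: print(W(u,v,10).round(1))
print(Ro.from_quat(np.roll(read_eef_rot(),-1)).as_matrix().round(3).tolist())
for X in ([560,0,300],[640,200,300]):
  for a in (-.3,0,.3,np.pi): print(X,a,planner.ik(X,q(a)))
pw=cams.camera_params("wrist"); R=np.array(pw["R"]); print("cam pos",-R.T@pw["t"],read_tcp_pos(),R.round(2).tolist())
E
```

```text
[552.6  26.7  73. ] 110.2 63.1 -0.271 -0.243
[ 547.9 -114.8   73. ] 111.5 64.6 -0.055 -0.056
[ 516.2 -277.8   73. ] 111.6 66.8 0.185 0.156
[516.7 198.   80. ]
[516.7 151.8  80. ]
[622.3 177.2  80. ]
[573.1 186.   80. ]
[573.1 166.3  80. ]
[622.3 201.3  80. ]
[622.3 153.1  80. ]
[637.9 135.   10. ]
[530.3 133.3  10. ]
[[0.943, 0.332, -0.001], [0.332, -0.943, 0.001], [-0.0, -0.001, -1.0]]
[560, 0, 300] -0.3 [ 0.24369041  0.25392098 -0.42893682  1.71502668  0.11246391  1.19695457
 -2.08506971]
[560, 0, 300] 0 [ 0.28069868  0.25965398 -0.47482749  1.71262757  0.12629119  1.19966745
 -1.79721418]
[560, 0, 300] 0.3 [ 0.30637762  0.2639857  -0.50689914  1.71097846  0.13624108  1.20170863
 -1.50591199]
[560, 0, 300] 3.141592653589793 [ 0.55882994  0.32820789 -0.83837925  1.69567912  0.25689192  1.23261226
  1.23165054]
[640, 200, 300] -0.3 [ 0.04587122  0.49152224 -0.65376654  1.43743861  0.30132214  1.31387988
 -2.49779943]
[640, 200, 300] 0 [ 0.12571611  0.52558084 -0.78742461  1.43153167  0.37398238  1.33816413
 -2.25047297]
[640, 200, 300] 0.3 [ 0.15025825  0.53830407 -0.83069604  1.42975753  0.39869551  1.34733375
 -1.96816153]
[640, 200, 300] 3.141592653589793 [ 0.19804323  0.56709751 -0.91904733  1.42636609  0.45112534  1.36836258
  0.83628169]
cam pos [ 291.33314854 -611.53771096  384.32034556] [ 224.19627907 -636.19796432  221.9320425 ] [[0.33, -0.94, -0.0], [-0.91, -0.32, 0.26], [-0.25, -0.08, -0.97]]
```

```bash
cat >> h.py <<'E'
PI=np.pi
CASES={"L":(552.6,26.7,-.257),"M":(547.9,-114.8,-.055),"R":(516.2,-277.8,.17)}
def up(z,v=250):
    x=read_tcp_pos(); ctrl.servo_line([x[0],x[1],z],v=v)
def fz(n=5):
    r=[]
    for _ in range(n): r.append(read_contact_force()); ctrl.wait(.04)
    return np.mean(r,0)
def heft(k):
    x,y,a=CASES[k]
    ctrl.goto([x,y,170],q(a+PI)); hand.move_gripper(1.0)
    ctrl.servo_line([x,y,12],v=150); f0=fz(); hand.move_gripper(.3)
    ctrl.servo_line([x,y,40],v=80); ctrl.wait(.2); f1=fz()
    print(k,"weight",(f1-f0).round(2),"opening mm",read_opening()*88,"t",read_time_s(),read_grasp_force())
    ctrl.servo_line([x,y,12.5],v=60); hand.move_gripper(1.0); ctrl.wait(.1)
    up(170); return f0[2]-f1[2]
E
python3 - <<'E'
from h import *
for k,(x,y,a) in CASES.items():
  for z in (170,12): print(k,z,planner.ik([x,y,z],q(a+PI)))
print(heft("M"))
im,p=snap("wrist","w0")
E
```

```text
L 170 [ 0.44576107  0.44250757 -0.77150949  1.86232248  0.36670564  0.98394392
  0.82895282]
L 12 [ 0.35660141  0.66900196 -0.67459795  1.95947285  0.62019526  0.72951073
  0.62083567]
M 170 [ 0.64727814  0.43479397 -0.7026287   1.85037584  0.33456089  0.97731598
  1.31613405]
M 12 [ 0.54457593  0.6499521  -0.58492412  1.94821604  0.54258916  0.70375137
  1.14430013]
R 170 [ 0.91555697  0.47641934 -0.6935518   1.78924943  0.35489683  1.00408583
  1.82370138]
R 12 [ 0.83946927  0.68664435 -0.60372027  1.88376454  0.5591492   0.74565723
  1.6594082 ]
M weight [ 0.1  -0.04 -4.69] opening mm 66.67471551628259 t 5.3667 29.94131103157997
4.68607981151135
```

View pics/w0.png

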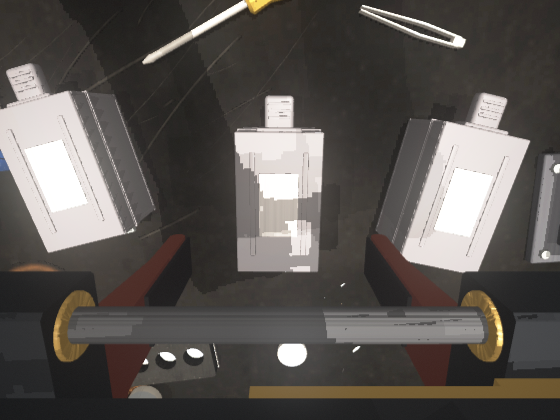

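The wrist view shows the middle case still shut and upright. It weighs 4.7 N, so it's light. I'll heft the left case next.

```bash
python3 - <<'E'
from h import *
w=heft("L")
if w<5.6: w=heft("R")
im,p=snap("wrist","w1"); print(p["t"],read_tcp_pos(),read_time_s())
E
```

```text
L weight [ 0.03 -0.08 -4.29] opening mm 66.10648976931577 t 11.0833 29.92763489484787
R weight [-0.59 -0.06 -6.9 ] opening mm 65.90933350556102 t 17.3 29.85412448644638
[ 358.46982782 -463.53850697  219.3740688 ] [ 514.98567168 -277.60923981  168.15002404] 19.3917
```

View pics/w1.png

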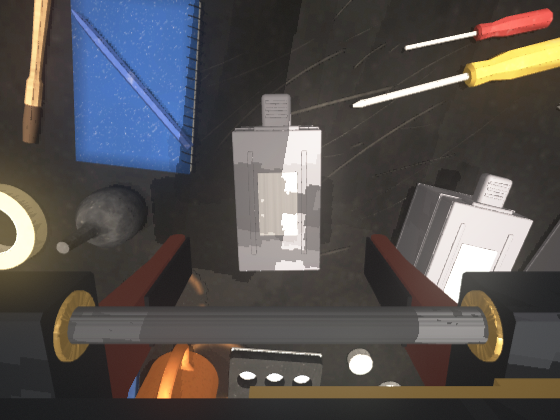

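The right case is the loaded one at 6.9 N. In the wrist view its lid-top corners are (234,131), (321,129), (320,270) and (238,271). The tongue spans columns 262–291, with its tip at row 94.

```bash
python3 - <<'E'
from h import *
p=cams.camera_params("wrist")
C=[(238,271),(320,270),(321,129),(234,131)]
P=np.array([px2w(c,73,p) for c in C]); a=(P[0]+P[1]-P[2]-P[3])/2
print(P.round(1).tolist(),P.mean(0),np.linalg.norm(a),np.arctan2(a[1],a[0]),np.linalg.norm(P[0]-P[1]),np.linalg.norm(P[2]-P[3]))
T=px2w((276.5,94),66,p); B=px2w((276.5,127),66,p);print("tongue tip",T,B)
x,y,al=516.2,-277.8,.17; d=np.array([np.cos(al),np.sin(al)])
print("expected tip",np.array([x,y])-82*d,"pull",np.array([x,y])-70*d)
# feasibility of arc
h=np.array([x,y])+56*d; cur=None
for th in np.linspace(0,1.7,8):
    ang=np.arctan2(9,128)+th; r=np.hypot(128,9)
    pt=[*(h-d*r*np.cos(ang)),51+r*np.sin(ang)-8]
    print(np.round(pt,0),planner.ik(pt,q(al+PI)) is not None)
E
```

```text
[[575.1, -298.3, 73.0], [563.1, -232.8, 73.0], [453.1, -254.4, 73.0], [465.2, -316.6, 73.0]] [ 514.12227038 -275.54091091   73.        ] 111.75399648839452 0.17939239031618526 66.54072560460746 63.36537878043769
tongue tip [ 434.2852377  -290.44520477   66.        ] [ 457.47712987 -286.52002025   66.        ]
expected tip [ 435.38204911 -291.67295262] pull [ 447.20906632 -289.64276443]
[ 445. -290.   52.] True
[ 451. -289.   83.] True
[ 464. -287.  111.] True
[ 483. -283.  135.] True
[ 508. -279.  154.] True
[ 536. -274.  166.] True
[ 566. -269.  171.] True
[ 596. -264.  169.] True
```

```bash
cat >> h.py <<'E'
CX,CY,AL=515.2,-277.5,.173
D=np.array([np.cos(AL),np.sin(AL)]); H=np.array([CX,CY])+56*D
def arc(th,r0=128,dz=8):
    ang=np.arctan2(9,r0)+th; r=np.hypot(r0,9); return [*(H-D*r*np.cos(ang)),51+r*np.sin(ang)-dz]
E
python3 - <<'E'
from h import *
p0=arc(0)
ctrl.servo_line([p0[0],p0[1],150],v=150,attitude=q(AL+PI)); hand.move_gripper(.6)
ctrl.servo_line(p0,v=100); hand.move_gripper(.1); print("pinch mm",read_opening()*88,read_grasp_force())
for th in np.linspace(0,1.68,13)[1:]:
    ctrl.servo_line(arc(th),v=90)
    print(round(th,2),np.round(read_contact_force(),1),round(read_opening()*88,1))
im,p=snap("scene","s1")
hand.move_gripper(.5); ctrl.wait(.2); up(270); ctrl.wait(.3); print(read_time_s())
im2,p=snap("scene","s2"); im3,p=snap("wrist","w2")
c=np.hstack([cv2.resize(i[90:220,250:400],(400,347)) for i in(im,im2)])
cv2.imwrite("pics/s12.png",c[:,:,::-1])
E
```

```text
pinch mm 21.84588606303641 29.995720982551575
0.14 [ 0.  -0.1 -0.7] 22.1
0.28 [1.  0.7 0.2] 22.0
0.42 [ 2.3  1.1 -1.5] 21.8
0.56 [ 2.8  0.  -2.2] 21.8
0.7 [ 2.3  0.4 -2.6] 21.7
0.84 [ 0.5  0.3 -2.3] 22.0
0.98 [ 1.6  0.6 -3.2] 22.0
1.12 [ 1.  -0.7 -3.7] 21.5
1.26 [ 1.2 -0.  -2.4] 21.9
1.4 [-0.5 -0.2 -3. ] 21.3
1.54 [ 0.6  1.5 -2.9] 21.2
1.68 [-0.3  1.5  5.5] 21.8
28.3417
```

View pics/s12.png

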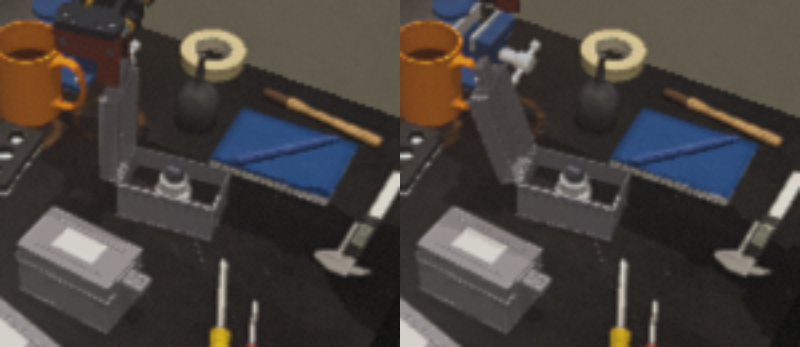

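View pics/w2.png

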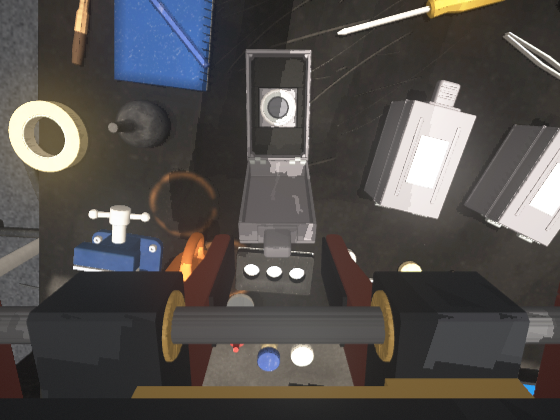

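The case stands open with the pot inside. In the wrist view the knob top is at (278,106). Next I'll grasp it, lift it, and look at the fork from above while carrying it.

```bash
python3 - <<'E'
from h import *
p=cams.camera_params("wrist"); k=px2w((278,106),67,p); print("knob",k,"expected",CX,CY)
k=(k[:2]*.5+.5*np.array([CX,CY]))
if np.linalg.norm(k-[CX,CY])<6:
    ctrl.servo_line([*k,260],v=200); ctrl.servo_line([*k,53.5],v=150); f0=fz(3)
    hand.move_gripper(.1); print("knob mm",read_opening()*88,read_grasp_force())
    up(75,60); ctrl.wait(.1); up(260,200); ctrl.wait(.1); print("lift N",(fz(3)-f0).round(2),read_opening()*88)
    ctrl.goto([630,176,260],q(PI)); print(read_tcp_pos(),read_time_s())
    im,p=snap("wrist","w3"); np.savez("pics/w3p.npz",**{a:np.array(p[a]) for a in "KRt"})
    s=np.array([561.7,175.9]); print([proj([s[0]+a,s[1]+b,80],p).round(0).tolist() for a,b in((0,0),(-45,10),(-45,-10),(-20,10),(20,10))])
E
```

```text
knob [ 519.34547664 -274.33160291   67.        ] expected 515.2 -277.5
knob mm 21.045162691664288 29.994855523109436
lift N [-0.18 -0.11 -3.26] 20.992437125748708
[630.6098132  173.98687635 259.79476932] 34.725
[[278.0, 111.0], [289.0, 61.0], [267.0, 61.0], [288.0, 89.0], [288.0, 133.0]]
```

View pics/w3.png

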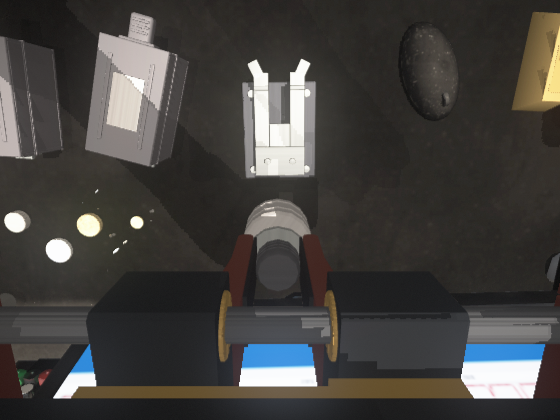

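The steel fork in the wrist view matches my prediction: mouth tips at row ~62 and the slot centred at column ~279.5, against 278 predicted. I'll take one enlarged crop to fix the slot centre, since the play is only 3 mm.

```bash
python3 - <<'E'
from h import *
print(read_tcp_pos())
ctrl.wait(.3); print(read_tcp_pos(),read_qvel().round(3) if hasattr(read_qvel(),'round') else '')
im,p=snap("wrist","w4"); np.savez("pics/w4p.npz",**{a:np.array(p[a]) for a in "KRt"})
cv2.imwrite("pics/w4c.png",cv2.resize(im[45:285,230:330,::-1],None,fx=2.5*2,fy=2.5,interpolation=cv2.INTER_CUBIC))
E
```

```text
[630.62024935 173.93339819 259.81351294]
[630.12167189 175.48326874 260.01093339] [-0.003  0.002 -0.001 -0.     0.    -0.    -0.001]
```

View pics/w4c.png

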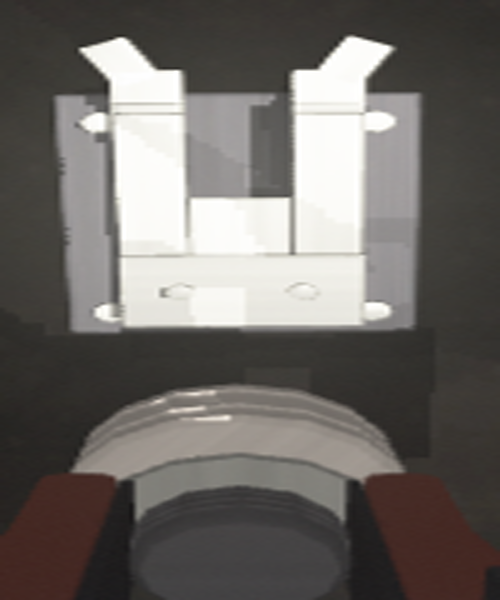

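In the crop the slot's inner edges are at columns ~185 and ~292, the lip lines at rows ~103–112, the flare tips at row ~37 and the post block at row ~255.

```bash
python3 - <<'E'
from h import *
p=np.load("pics/w4p.npz")
W=lambda u,v,z=80:px2w((230+(u+.5)/5-.5,45+(v+.5)/2.5-.5),z,p).round(1)
for n,u,v,z in [("slotL",186,120,80),("slotR",291.5,120,80),("slotL2",188,190,80),("slotR2",292,190,80),("lipf",240,103,82),("lipb",240,112,82),("tipL",100,42,80),("tipR",374,42,80),("slotend",240,198,80),("blockfront",240,254,80),("baseFL",55,94,10),("baseFR",421,94,10),("baseBL",70,331,10),("baseBR",415,329,10)]: print(n,W(u,v,z))
print(read_tcp_pos())
E
```

```text
slotL [544.1 167.1  80. ]
slotR [544.1 187.   80. ]
slotL2 [569.8 167.2  80. ]
slotR2 [569.8 187.2  80. ]
lipf [538.2 177.3  82. ]
lipb [541.4 177.3  82. ]
tipL [516.7 151.5  80. ]
tipR [516.8 202.   80. ]
slotend [572.8 177.2  80. ]
blockfront [594.2 177.2  80. ]
baseFL [529.8 135.7  10. ]
baseFR [530.  218.1  10. ]
baseBL [638.2 136.1  10. ]
baseBR [637.4 219.4  10. ]
[630.06994993 175.66952168 260.02128495]
```

```bash
python3 - <<'E'
from h import *
p=np.load("pics/w4p.npz"); t=read_tcp_pos()
e=px2w((277.5,239.6),t[2]+13.5,p); dx=e[0]+11-t[0]; print("knob centre rel tcp",dx,e[1]-t[1])
dx=float(np.clip(dx,-2.5,2.5))*.7
sx,sy=562-dx,177.0
ctrl.servo_line([485,sy,260],v=200); ctrl.servo_line([485,sy,93.5],v=130); ctrl.wait(.3)
a=np.array(read_tcp_pos()); print(a); oy=sy-a[1]; oz=93.5-a[2]
ctrl.servo_line([505,sy+oy,93.5+oz],v=60); f0=fz(3); print(read_tcp_pos(),f0)
for x in (520,535,550,sx):
    ctrl.servo_line([x,sy+oy,93.5+oz],v=40); print(np.round(read_tcp_pos(),1),(np.array(read_contact_force())-f0).round(1))
print(read_time_s())
E
```

```text
knob centre rel tcp -2.4225735198958773 1.1438018392161666
[485.21197273 176.98080096  93.81473226]
[504.62597867 177.03933785  93.04605573] [-0.27765558  0.35895318 -3.98165777]
[520.  177.   93.1] [-0.1 -0.2 -0.4]
[535.  177.   93.1] [ 0.4  0.3 -0. ]
[550.  177.1  93.1] [ 0.  -1.  -0.6]
[563.3 177.   93. ] [-2.6 -0.5  2.4]
40.4083
```

```bash
python3 - <<'E'
from h import *
f0=np.array([-.28,.36,-3.98]); t=read_tcp_pos(); x,y=t[0]-2.,t[1]
ctrl.servo_line([x,177,93],v=30); print((fz(3)-f0).round(1))
for z in (91,89.5,88.5,87.5):
    ctrl.servo_line([x,177,z],v=30); f=fz(2)-f0; print(np.round(read_tcp_pos(),1),f.round(1))
    if f[2]>3: break
im,p=snap("wrist","w5"); im2,p2=snap("scene","s5")
cv2.imwrite("pics/c5.png",np.hstack([cv2.resize(im[100:380,150:410],(400,430)),cv2.resize(im2[220:300,170:245],(400,430))])[:,:,::-1]); print(read_time_s())
E
```

```text
[ 0.4 -0.9  0.6]
[561.3 177.   90.9] [ 0.5 -0.1 -0.2]
[561.3 177.   89.5] [ 0.1 -0.2 -0. ]
[561.5 177.1  88.6] [ 0.5 -0.6  1.6]
[561.6 177.1  88.5] [-2.8 -1.9 10.5]
42.2167
```

View pics/c5.png

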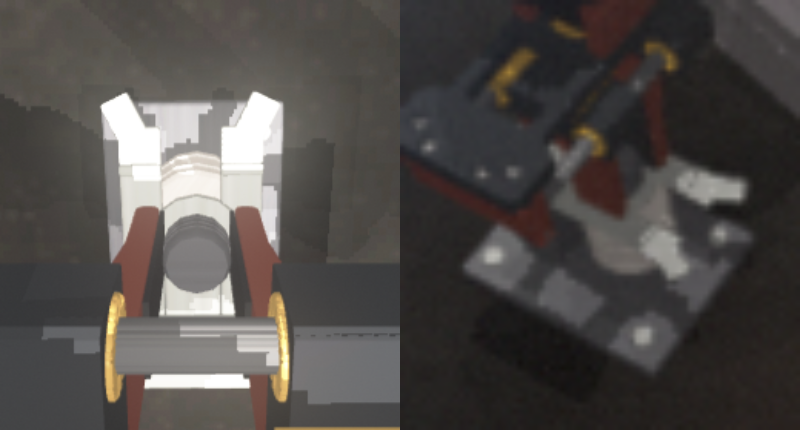

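The pot sits between the prongs with its neck in the slot. The contact force rose at TCP height 88.5, exactly where the flange should rest on the prongs. I'll release and back off upward.

```bash
python3 - <<'E'
from h import *
t=read_tcp_pos(); ctrl.servo_line([t[0],177,88.5],v=30); hand.move_gripper(.5); ctrl.wait(.2)
ctrl.servo_line([t[0],t[1],200],v=100); ctrl.servo_line([650,177,260],v=200); ctrl.wait(.5)
im,p=snap("wrist","w6"); im2,p2=snap("scene","s6")
print([proj([562,177,z],p).round(0).tolist() for z in (80,102)],read_time_s(),read_contact_force())
u,v=map(int,proj([562,177,90],p)); 
cv2.imwrite("pics/c6.png",np.hstack([cv2.resize(im[max(0,v-60):v+60,u-60:u+60],(400,400)),cv2.resize(im2[90:300,170:380],(400,400))])[:,:,::-1]); print(u,v)
E
```

```text
[[276.0, 91.0], [276.0, 89.0]] 45.7833 [-0.84222583 -0.41183637 -0.52427003]
275 90
```

View pics/c6.png

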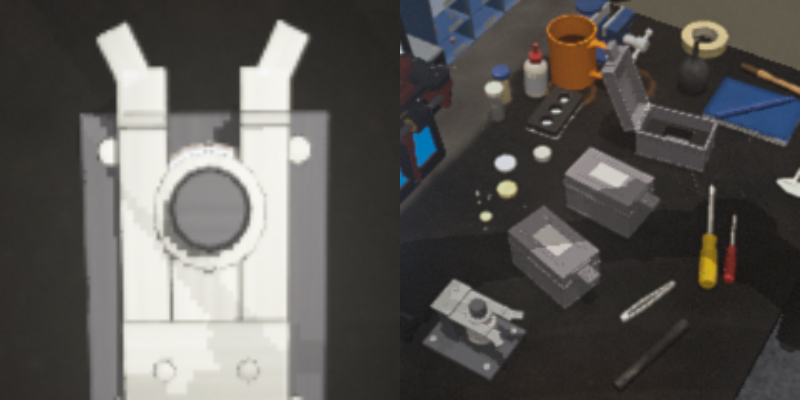

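The pot hangs upright behind the lip with the knob within about 3 mm of the seat. The two light cases are shut and the opened one is standing, so I'm handing it in.

```bash
python3 -c "
from workcell import *
print(workorder.sign_off())"
```

```text
the job is handed in; nothing more can be done
None
```

The right-hand case was the loaded one (6.9 N against about 4.3 and 4.7 N); its pot now hangs in the steel fork behind the lip, all three cases are standing with the two light ones shut, and the job is handed in at about 46 s, though sign-off returned no verdict.

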